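# Clamp a printed housing in the bench thickness gauge with the ratchet

### The arm

A 7-joint arm with a two-finger parallel gripper is mounted at the origin on the work surface. World frame = base frame: x ahead of the robot, y to its left, z up, the work surface at z = 0. Lengths are in m, angles in degrees, forces in N, time in s.
With the tool pointing down it reaches from about 0.425 to 0.875 m from the base axis. Payload 4.7 kg.
Tool frame: the origin (TCP) lies between the finger pads; the fingertips stand env.finger_overhang ahead of it and the grasp point (between the pads) lies 5 mm behind it (env.finger_overhang is the distance from the TCP to the fingertips, in m); z points along the fingers, y is the line along which they close (so a half turn about z gives the same grasp; the last joint's range is limited). The gripper opens to 87 mm and grips with 3 to 60 N. Pads are 19 mm wide; open, the fingers measure 117 mm over their backs; the gripper's body (75 mm by 190 mm) begins 51 mm behind the grasp point.
Start: joints at [-67.718, 18.392, -4.016, 83.108, 1.295, 78.541, -3.26], TCP at [0.238, 0.605, 0.237] pointing down, gripper open.
Joint ranges: [-163.93, 163.93], [-17.29, 119.83], [-79.2, 71.16], [3.27, 140.29], [-89.18, 269.18], [5.43, 117.66], [-154.24, 154.24]. Speed limits (degrees/s): [147.25, 147.25, 180, 180, 180, 180, 180].

### API

Orientations are given as [roll, pitch, yaw] about the fixed x, y, z axes, in that order (R = Rz(yaw) Ry(pitch) Rx(roll)).
In Python, from cell import telemetry, eyes, env, models gives the robot as it stands. The module is installed in compiled form; this text tells all that it offers.
- The arm moves only by the tool drive_tool, never from a script. Its arguments are lists of equal length, an entry for each row: "angular": the turn, a rotation vector about the tool's x, y, z in rad, a list of three; "delta_pos": the shift along the tool's x, y, z in cm, a list of three; "gripper": the finger opening in cm, from 0 to 8.7. A call has 1 to 20 rows; each row shifts and turns the commanded pose from where the row before left it, along the tool's axes as they then stand; what a row does not reach is not made up. A row lasts 1/10 s, in which the tool goes at most 50 mm and 8.59 degrees, less where a joint would pass 70% of its speed; a pose out of reach is approached as far as the arm can. A call with a gripper value outside its range is refused whole. The fingers move at their own pace and stop on an object; "squeeze" is the grip in N (left out, the last holds). Time passes only in rows, so rows that do not move let the fingers close. It gives the time, the measured TCP pose, the force, the opening and the grip force at its end, in the units of the state.
- telemetry.get_obs(): the state, without advancing time (a new reading comes with each control period).
- eyes.read_camera(name): name is "scene" or "top"; returns a dict with "pixels" (480x640x3 uint8, red, green, blue), "mtx" (3x3 intrinsics, pixels), "D" ([k1, k2, p1, p2, k3] as OpenCV has them; the pictures are not rectified), "origin" and "orientation" of the camera in the world. Camera axes: x right, y down, z forward; pixel columns grow to the right and rows downward; lengths in m; the calibration is good to about 2 mm. A picture is of the moment at which its call begins. There is no depth.
- env.sign_off(): hands the job in; it is judged then, once.
Trained networks look in a picture, given as the dict that the camera call returned (one of the last four; its "shot" number tells which), for a name from the list of things; names that differ only in an ending like _2 or _b are one class to them, and where a whole thing is asked for, a point or a joint stands for the part that bears it (a point fixed in the world has none). Each returns a list of dicts, best first, with "p" (0 to 1); they miss things now and then, are a little off and sometimes report something else, mostly with a low value. They report only what shows in the picture. A call takes as long as a camera call.
- models.search_frame(picture, target): "centre" ([column, row] in pixels, amid what is visible of it).
- models.cut_out(picture, target): "pixels" (480x640 bool, what is visible of it) and "centre" ([column, row] in pixels, amid what is visible of it).
The state is a dict: "time_s": time; "qpos": joint angles; "joint_velocities": joint speeds; "effort": joint torques, N m; "tool_pos": TCP position; "tool_rot": TCP orientation; "force": force on the tool from outside, world axes, zero at the start; "wrist_torque": the same for the moment, N m; "grip_width": finger opening in m; "grasp_force": force on a finger pad.
Only numpy, scipy, OpenCV 4.12 (cv2) and the standard library are available. Lean on these libraries where they do the work, as an engineer would, in place of code of your own. Each camera call takes 0.05 s, during which the arm holds its last target. There are 200 camera calls.

### The job

Measure the white printed housing in the bench gauge: pull the spring lock pin up, turn it counter-clockwise and let it settle in its rest notch so that it stays out, then push the carriage with the housing fully home under the spindle. Turn the knurled ratchet cap clockwise, regrasping as needed, until the spindle is down on the housing and the cap clearly slips (an eighth of a turn or more), without forcing the spindle; then let go and leave the housing clamped, the pin parked and the other things around the gauge undisturbed.

Things in the scene. Friction and masses are not known exactly. Their poses are not given: they have to be found in the camera images.
- gauge: Bench thickness gauge, fixed to the table: grey base plate 180 (its x) by 330 (its y) by 16 mm with a C-shaped frame. Origin on the table under the guide's centre line; y is the way the carriage travels, from the loading end (-y) to the column (+y); offsets below are in this frame, mm. Column at (0, 137), 130 tall, its arm reaching back to the screw axis at (0, 75). Lock pin at (-75, -75).
- carriage (a joint): travel of the aluminium carriage along the gauge's +y (m): 0 = loading position, where the lock pin holds it (about 1.5 mm of play), 0.090 = fully home against its stop, with the printed part's middle under the spindle. Stays where left; about 3 N to slide.
- carriage_grip (a point): on the carriage's upright black post, round, 20 mm in diameter, standing 98 mm up from the carriage plate (height 32 to 130 mm above the table) at the loading end; this point is on its axis, 25 mm below its top. It travels with the carriage (starts at (0, -140) in the gauge frame).
- pin_lift (a joint): height of the lock pin (m): 0 = down, through the carriage's side lug; spring-loaded downwards (5 N at 0, rising to 9 N at 0.016), stop at 0.022. A slot keeps its crossbar from turning until lifted 0.014; to pass the 3 mm ridges beside the rest notch it needs 0.018. At rest in the notch it reads about 0.014, its tip 4 mm clear of the carriage.
- pin_turn (a joint): turn of the lock pin (rad), counter-clockwise seen from above: 0 = crossbar in the slot (along the gauge's y), 1.25 = above the rest notch on the collar's top; limit 1.7. The notch lets it settle between roughly 1.1 and 1.4.
- pin_grip (a point): centre of the lock pin's black wing grip, a flat upright bar 44 mm long, 14 mm thick, 30 mm tall on top of the pin; long along the gauge's y when pin_turn is 0 and it turns and lifts with the pin. 93 mm above the table when down; the collar's top is at 69 mm. The point's x axis is across the thickness.
- thimble (a joint): turn of the steel thimble (44 mm diameter, 40 mm tall) together with the screw (rad), clockwise from above = positive = spindle goes down, 10 mm a turn (1.6 mm per rad). At 0 the spindle's face is 84 mm above the table; it meets the part at about 7.54. Stiff (0.06 N m), stays where left.
- ratchet (a joint): turn of the ratchet cap relative to the thimble (rad), clockwise positive; 0 at the start. The cap carries the thimble with it (either way round) until the thimble resists with more than about 0.085 N m; then the cap slips on, clockwise, and this value grows. Slipping presses the spindle on the part with about 16 N. Pushing or dragging the cap downwards meanwhile adds to that.
- ratchet_grip (a point): centre of the dark knurled ratchet cap on top of the thimble: upright cylinder 34 mm in diameter and 34 mm tall, on a 14 mm high, 18 mm thick neck above the wider thimble; 218 mm above the table when thimble is 0 and sinking with the screw. It has a bright line across its top. Its axis is at (0, 75) in the gauge frame.
- spindle: the vertical steel spindle with its thimble and cap (moves up and down); origin at the middle of its lower face, a disc 20 mm in diameter.
- part: the 3D-printed housing being measured: white box 60 by 52 mm, 40 mm tall, with dark windows, lying loose in a low nest on the carriage; origin at the centre of its underside, 32 mm above the table.
- red_bracket: bystander: red printed U bracket, 80 x 70 x 62 mm; origin under its centre.
- blue_arm: bystander: blue printed arm, 150 x 45 x 60 mm; origin at its underside.
- screwdriver: bystander: screwdriver lying on the table, about 200 mm long; origin under its middle.
- mug: bystander: white mug, 80 mm in diameter, 90 mm tall; origin under its centre.
- circuit_board: bystander: small blue circuit board, 50 x 34 x 14 mm, lying on the gauge's base plate in front of the column; origin under its centre.
- white_cap: bystander: white printed cover with a round boss, 50 x 70 x 36 mm, beside the gauge on the table; origin under its centre.

How it is judged:
By the outcome, as a careful person would: the job done as asked, in the order asked, and still so for the second after the job is handed in, with the robot touching nothing.
It also fails if it takes over 72 s, if anything falls off the work surface, if the arm or the gripper's body presses on something with over 40 N, if the wrist force passes 120 N, or if a joint passes its speed limit or range.

## Working session

There is one attempt and no reset: what is moved stays moved. The work goes in short steps, Python scripts to look and compute and a tool call to move; the robot and the scene stay as the last step left them, time stands still between calls to the robot, and variables do not carry over. Pictures are saved under pics/ and viewed, at most 10 in all, crops included, and the job is handed in when it is done.

Besides the shell and the picture viewer there is one more tool, called by a JSON object that holds its "fn" and its "kwargs", one argument or row to a line. drive_tool: Moves the arm, as the interface text tells. Its arguments: {"type":"object","properties":{"angular":{"type":"array","items":{"type":"array","items":{"type":"number"}}},"delta_pos":{"type":"array","items":{"type":"array","items":{"type":"number"}}},"gripper":{"type":"array","items":{"type":"number"}},"squeeze":{"type":"number"}},"required":["angular","delta_pos","gripper"]}

```bash
mkdir -p pics
cat > h.py <<'E'
import numpy as np, cv2
from cell import telemetry, eyes, env, models
from scipy.spatial.transform import Rotation as Rn
def Rc(p):
    o=np.array(p["orientation"],float)
    if o.shape==(3,3): return o
    if o.size==4: return Rn.from_quat(o).as_matrix()
    return Rn.from_euler('xyz',o,degrees=True).as_matrix()
def ray(p,uv):
    n=cv2.undistortPoints(np.array([[uv]],float),np.array(p["mtx"]),np.array(p["D"]))[0,0]
    return Rc(p)@np.array([n[0],n[1],1])
def at_z(p,uv,z):
    d=ray(p,uv);o=np.array(p["origin"]);return o+d*(z-o[2])/d[2]
def proj(p,X):
    R=Rc(p);r=cv2.Rodrigues(R.T)[0];t=-R.T@np.array(p["origin"])
    return cv2.projectPoints(np.array(X,float).reshape(-1,3),r,t,np.array(p["mtx"]),np.array(p["D"]))[0][:,0]
def save(p,n): cv2.imwrite("pics/"+n,np.ascontiguousarray(np.array(p["pixels"])[:,:,::-1]))
E
python3 - <<'E'
from h import *
print(telemetry.get_obs(), env.finger_overhang)
Z=dict(carriage_grip=.105,pin_grip=.093,ratchet_grip=.218,part=.052,circuit_board=.02)
for c in("scene","top"):
    p=eyes.read_camera(c);save(p,c+"0.png");print(c,p["origin"],p["orientation"])
    for n,z in Z.items():
        for r in models.search_frame(p,n)[:2]: print(n,r,at_z(p,r["centre"],z).round(4))
E
```

```text
{'time_s': 0.0, 'qpos': array([-67.71605128,  18.43899547,  -4.01458991,  83.174359  ,
         1.29606824,  78.53990495,  -3.25893351]), 'joint_velocities': array([-0.13854413, -0.01250142, -0.00210427, -0.04493863, -0.08498112,
        0.04383231,  0.00200306]), 'effort': array([ 1.96997112e-04, -4.91288352e+01, -4.03869404e-01, -3.12519729e+01,
       -6.39267638e-02,  4.39667038e-02,  1.72308191e-04]), 'tool_pos': array([0.23784525, 0.60436517, 0.23546684]), 'tool_rot': array([-1.79892037e+02,  7.02624082e-03,  1.58526182e+02]), 'force': array([ 0.87417166,  0.35637763, -0.141966  ]), 'wrist_torque': array([0.04460399, 0.03404313, 0.02456628]), 'grasp_force': 0.0, 'grip_width': 0.08729562255277197} 0.014
scene [1.51854123 0.36742498 1.01564798] [-129.6964398    -0.8313096   111.66965995]
carriage_grip {'centre': [332.2, 281.6], 'p': 0.69} [0.601  0.0386 0.105 ]
carriage_grip {'centre': [354.1, 286.0], 'p': 0.46} [0.5954 0.0913 0.105 ]
pin_grip {'centre': [345.4, 245.4], 'p': 0.73} [0.4486 0.0168 0.093 ]
ratchet_grip {'centre': [392.4, 246.7], 'p': 0.86} [0.5574 0.1625 0.218 ]
par
[... 188 characters left out ...]
 -0.0135  0.02  ]
circuit_board {'centre': [346.5, 249.8], 'p': 0.32} [ 0.3807 -0.0017  0.02  ]
top [3.85638844e-01 1.13014426e-03 1.41081438e+00] [-172.89207213   -0.5644777   -89.92558728]
carriage_grip {'centre': [300.9, 253.9], 'p': 0.85} [0.5162 0.0313 0.105 ]
carriage_grip {'centre': [306.9, 276.9], 'p': 0.48} [0.4616 0.0169 0.105 ]
pin_grip {'centre': [305.4, 281.5], 'p': 0.55} [0.4513 0.0205 0.093 ]
ratchet_grip {'centre': [239.0, 234.7], 'p': 0.75} [0.5466 0.1641 0.218 ]
part {'centre': [241.9, 235.2], 'p': 0.24} [0.5678 0.1795 0.052 ]
circuit_board {'centre': [229.4, 277.9], 'p': 0.79} [0.4633 0.2135 0.02  ]
circuit_board {'centre': [239.8, 237.5], 'p': 0.33} [0.5662 0.1889 0.02  ]
```

Run:
```python
import cv2
for n,(a,b,c,d) in dict(scene0=(130,430,220,580),top0=(150,380,150,420)).items():
    cv2.imwrite(f"pics/{n}c.png",cv2.resize(cv2.imread(f"pics/{n}.png")[a:b,c:d],None,fx=2.2,fy=2.2)[:600,:800])
```

```text
(no output)
```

View pics/scene0c.png

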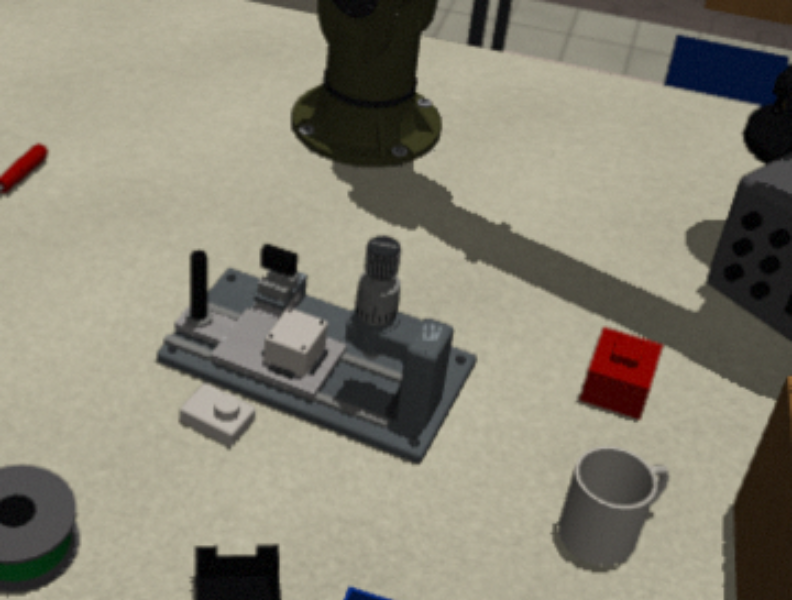

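View pics/top0c.png

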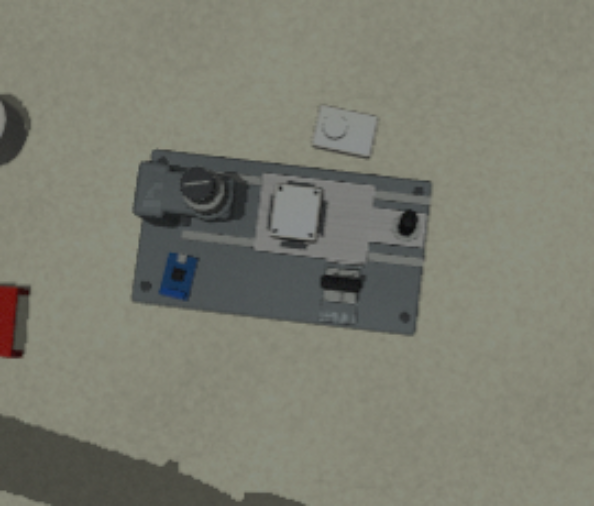

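```bash
cat >> h.py <<'E'
def G(x,th):  # gauge->world for (x,y,z) in m
    c,s=np.cos(th),np.sin(th);return lambda P:np.array([x[0]+c*P[0]-s*P[1],x[1]+s*P[0]+c*P[1],P[2]])
E
python3 - <<'E'
from h import *
from scipy.optimize import least_squares
m=1e-3
pts={"++":(90,165,16),"+-":(90,-165,16),"--":(-90,-165,16),"-+":(-90,165,16),"cap":(0,75,235),"post":(0,-140,130),"pin":(-75,-75,108)}
T={"++":(155,150),"+-":(431,181),"--":(414,333),"-+":(132,300),"cap":(198,184),"post":(406,217),"pin":(342,283)}
S={"+-":(158,357),"--":(232,270),"-+":(475,357),"++":(420,460),"cap":(384,243),"post":(198,255),"pin":(281,250)}
A=eyes.read_camera("top");B=eyes.read_camera("scene")
obs=[(A,k,np.array(v)/2.2+[150,150],"T") for k,v in T.items()]+[(B,k,np.array(v)/2.2+[220,130],"S") for k,v in S.items()]
def f(q,raw=False):
    g=G(q[:2],q[2]);r=[proj(p,g(np.array(pts[k])*m))[0]-o for p,k,o,_ in obs]
    return r if raw else np.ravel(r)
s=least_squares(f,[.53,.09,-.1],loss="soft_l1",x_scale=[.01,.01,.01]);print(s.x,np.degrees(s.x[2]))
for o,r in zip(obs,f(s.x,1)):print(o[3],o[1],r.round(1))
g=G(s.x[:2],s.x[2])
for n,P in dict(pin=(-75,-75,93),post=(0,-140,105),home=(0,-50,105),cap=(0,75,218)).items():print(n,g(np.array(P)*m).round(4))
E
```

```text
[ 0.52220793  0.09014483 -0.09383328] -5.37625117161613
T ++ [-2.1 -4.1]
T +- [ 0.5 -6. ]
T -- [ 1.9 -4.7]
T -+ [ 0.1 -2.4]
T cap [-2.6  8. ]
T post [0.7 7.3]
T pin [-1.   7.1]
S +- [-4.6  1.3]
S -- [-5.5  0.3]
S -+ [-1. -0.]
S ++ [-0.6  0.8]
S cap [ 3.1 -6.7]
S post [ 2.8 -4.2]
S pin [ 1.1 -4. ]
pin [0.4405 0.0225 0.093 ]
post [ 0.5091 -0.0492  0.105 ]
home [0.5175 0.0404 0.105 ]
cap [0.5292 0.1648 0.218 ]
```

Run:
```python
from h import *
from scipy.optimize import least_squares
m=1e-3
pts={"++":(90,165,16),"+-":(90,-165,16),"--":(-90,-165,16),"-+":(-90,165,16),"cap":(0,75,235),"post":(0,-140,130),"pin":(-75,-75,108)}
T={"++":(155,150),"+-":(431,181),"--":(414,333),"-+":(132,300),"cap":(198,184),"post":(406,217),"pin":(342,283)}
S={"+-":(158,357),"--":(232,270),"-+":(475,357),"++":(420,460),"cap":(384,243),"post":(198,255),"pin":(281,250)}
A=eyes.read_camera("top");B=eyes.read_camera("scene")
obs=[(A,k,np.array(v)/2.2+[150,150],"T") for k,v in T.items()]+[(B,k,np.array(v)/2.2+[220,130],"S") for k,v in S.items()]
def f(q,raw=False):
    g=G(q[:2],q[2]);r=[]
    for p,k,o,_ in obs:
        P=np.array(pts[k])*m
        if len(k)==2:P[:2]+=q[3:]
        r.append(proj(p,g(P))[0]-o)
    return r if raw else np.ravel(r)
s=least_squares(f,[.53,.09,-.1,0,0],loss="soft_l1",x_scale=.01);print(s.x,np.degrees(s.x[2]))
for o,r in zip(obs,f(s.x,1)):print(o[3],o[1],r.round(1))
np.save("g.npy",s.x)
g=G(s.x[:2],s.x[2])
for n,P in dict(pin=(-75,-75,93),post=(0,-140,105),home=(0,-50,105),cap=(0,75,218)).items():print(n,g(np.array(P)*m).round(4))
```

```text
[ 5.40930227e-01  8.90185248e-02 -1.14160059e-01 -2.81348201e-02
  4.28203508e-04] -6.540889557119684
T ++ [-2.3 -1.8]
T +- [ 0.1 -1.1]
T -- [0.  0.2]
T -+ [-1.5 -0.2]
T cap [-1.8 -1.3]
T post [1.  0.5]
T pin [-1.2 -0.2]
S +- [-2.1 -1.8]
S -- [-2.2 -2. ]
S -+ [ 1. -1.]
S ++ [ 0.2 -0.9]
S cap [-0.  -1.7]
S post [-0.  -0.6]
S pin [-1. -0.]
pin [0.4579 0.0231 0.093 ]
post [ 0.525  -0.0501  0.105 ]
home [0.5352 0.0393 0.105 ]
cap [0.5495 0.1635 0.218 ]
```

{"fn": "drive_tool", "kwargs": {
  "angular": [
    [0, 0, 0],
    [0, 0, 0],
    [0, 0, 0],
    [0, 0, 0],
    [0, 0, 0],
    [0, 0, 0],
    [0, 0, 0],
    [0, 0, 0],
    [0, 0, 0],
    [0, 0, 0],
    [0, 0, 0],
    [0, 0, 0],
    [0, 0, 0],
    [0, 0, 0],
    [0, 0, 0]
  ],
  "delta_pos": [
    [-2.78, -3.065, 0.2],
    [-2.78, -3.065, 0.2],
    [-2.78, -3.065, 0.2],
    [-2.78, -3.065, 0.2],
    [-2.78, -3.065, 0.2],
    [-2.78, -3.065, 0.2],
    [-2.78, -3.065, 0.2],
    [-2.78, -3.065, 0.2],
    [-2.78, -3.065, 0.2],
    [-2.78, -3.065, 0.2],
    [-2.78, -3.065, 0.2],
    [-2.78, -3.065, 0.2],
    [-2.78, -3.065, 0.2],
    [-2.78, -3.065, 0.2],
    [-2.78, -3.065, 0.2]
  ],
  "gripper": [8.7, 8.7, 8.7, 8.7, 8.7, 8.7, 8.7, 8.7, 8.7, 8.7, 8.7, 8.7, 8.7, 8.7, 8.7]
}}

```text
time_s: 2.3
tool_pos: [0.4582, 0.0228, 0.2069]
tool_rot: [179.9, 0.0, 158.5]
force: [0.6, 0.1, 0.1]
grip_width: 0.0869
grasp_force: 0.0
```

{"fn": "drive_tool", "kwargs": {
  "angular": [
    [0, 0, 0.131],
    [0, 0, 0.131],
    [0, 0, 0.131],
    [0, 0, 0.131],
    [0, 0, 0.131],
    [0, 0, 0.131],
    [0, 0, 0.131],
    [0, 0, 0.131],
    [0, 0, 0.131],
    [0, 0, 0.131],
    [0, 0, 0],
    [0, 0, 0]
  ],
  "delta_pos": [
    [0, 0, 0],
    [0, 0, 0],
    [0, 0, 0],
    [0, 0, 0],
    [0, 0, 0],
    [0, 0, 0],
    [0, 0, 0],
    [0, 0, 0],
    [0, 0, 0],
    [0, 0, 0],
    [0, 0, 0],
    [0, 0, 0]
  ],
  "gripper": [5, 5, 5, 5, 5, 5, 5, 5, 5, 5, 5, 5]
}}

```text
time_s: 3.5
tool_pos: [0.4578, 0.0243, 0.2067]
tool_rot: [180.0, -0.0, 83.6]
force: [1.1, 0.3, -0.6]
grip_width: 0.0499
grasp_force: 0.0
```

Run:
```python
from h import *
o=telemetry.get_obs();print(o["qpos"].round(1),o["tool_pos"],o["tool_rot"])
p=eyes.read_camera("top");save(p,"t1.png");q=eyes.read_camera("scene");save(q,"s1.png")
a=np.array(p["pixels"])[190:310,210:370];b=np.array(q["pixels"])[190:310,270:430]
cv2.imwrite("pics/c1.png",cv2.resize(np.vstack([a,b]),None,fx=2.5,fy=2.5)[:,:,::-1])
print(proj(p,[.4579,.0231,.093]),proj(q,[.4579,.0231,.093]))
```

```text
[-31.6  -5.2  24.  112.2   2.2  72.6 -14.7] [0.45775669 0.02433725 0.2066954 ] [ 1.79982958e+02 -1.15599084e-02  8.36387416e+01]
[[304.33941437 278.73564713]] [[346.48002405 248.13911703]]
```

View pics/c1.png

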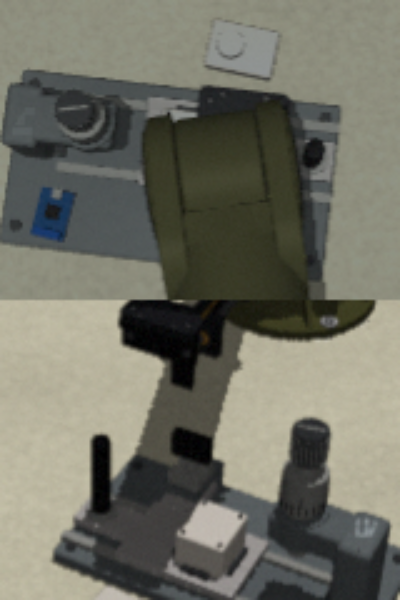

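{"fn": "drive_tool", "kwargs": {
  "angular": [
    [0, 0, 0],
    [0, 0, 0],
    [0, 0, 0],
    [0, 0, 0],
    [0, 0, 0],
    [0, 0, 0],
    [0, 0, 0],
    [0, 0, 0],
    [0, 0, 0],
    [0, 0, 0]
  ],
  "delta_pos": [
    [0, 0, 2],
    [0, 0, 3],
    [0, 0, 3],
    [0, 0, 2],
    [0, 0, 1.0],
    [0, 0, 0.5],
    [0, 0, 0],
    [0, 0, 0],
    [0, 0, 0],
    [0, 0, 0]
  ],
  "gripper": [5, 5, 5, 5, 5, 5, 5, 5, 5, 5]
}}

```text
time_s: 4.6
tool_pos: [0.4583, 0.0245, 0.0923]
tool_rot: [179.9, -0.0, 83.5]
force: [-0.2, 0.3, 0.5]
grip_width: 0.05
grasp_force: 0.0
```

{"fn": "drive_tool", "kwargs": {
  "angular": [
    [0, 0, 0],
    [0, 0, 0],
    [0, 0, 0],
    [0, 0, 0],
    [0, 0, 0],
    [0, 0, 0],
    [0, 0, 0],
    [0, 0, 0],
    [0, 0, 0],
    [0, 0, 0]
  ],
  "delta_pos": [
    [0, 0, 0],
    [0, 0, 0],
    [0, 0, 0],
    [0, 0, 0],
    [0, 0, 0],
    [0, 0, 0],
    [0, 0, 0],
    [0, 0, 0],
    [0, 0, 0],
    [0, 0, 0]
  ],
  "gripper": [3, 1, 1, 1, 1, 1, 1, 1, 1, 1],
  "squeeze": 30
}}

```text
time_s: 5.6
tool_pos: [0.456, 0.0246, 0.0913]
tool_rot: [-179.8, 0.0, 83.5]
force: [-5.9, 0.9, 3.8]
grip_width: 0.0138
grasp_force: 30.0
```

{"fn": "drive_tool", "kwargs": {
  "angular": [
    [0, 0, 0],
    [0, 0, 0],
    [0, 0, 0],
    [0, 0, 0],
    [0, 0, 0],
    [0, 0, 0],
    [0, 0, 0],
    [0, 0, 0]
  ],
  "delta_pos": [
    [0, -0.15, 0],
    [0, -0.1, 0],
    [0, 0, -0.5],
    [0, 0, -0.5],
    [0, 0, -0.5],
    [0, 0, -0.5],
    [0, 0, 0],
    [0, 0, 0]
  ],
  "gripper": [1, 1, 1, 1, 1, 1, 1, 1]
}}

```text
time_s: 6.4
tool_pos: [0.4555, 0.0246, 0.1115]
tool_rot: [180.0, -0.0, 83.5]
force: [5.3, -0.2, -11.0]
grip_width: 0.014
grasp_force: 30.0
```

{"fn": "drive_tool", "kwargs": {
  "angular": [
    [0, 0, 0],
    [0, 0, -0.1],
    [0, 0, -0.1],
    [0, 0, -0.1],
    [0, 0, -0.1],
    [0, 0, -0.1],
    [0, 0, -0.1],
    [0, 0, -0.1],
    [0, 0, -0.1],
    [0, 0, -0.1],
    [0, 0, -0.1],
    [0, 0, -0.1],
    [0, 0, -0.1],
    [0, 0, -0.05],
    [0, 0, 0],
    [0, 0, 0]
  ],
  "delta_pos": [
    [0, 0.1, 0],
    [0, 0, 0],
    [0, 0, 0],
    [0, 0, 0],
    [0, 0, 0],
    [0, 0, 0],
    [0, 0, 0],
    [0, 0, 0],
    [0, 0, 0],
    [0, 0, 0],
    [0, 0, 0],
    [0, 0, 0],
    [0, 0, 0],
    [0, 0, 0],
    [0, 0, 0],
    [0, 0, 0]
  ],
  "gripper": [1, 1, 1, 1, 1, 1, 1, 1, 1, 1, 1, 1, 1, 1, 1, 1]
}}

```text
time_s: 8.0
tool_pos: [0.4546, 0.024, 0.1107]
tool_rot: [-179.9, -0.2, 155.0]
force: [-1.0, -1.4, -11.1]
grip_width: 0.0138
grasp_force: 30.0
```

{"fn": "drive_tool", "kwargs": {
  "angular": [
    [0, 0, 0],
    [0, 0, 0],
    [0, 0, 0],
    [0, 0, 0],
    [0, 0, 0]
  ],
  "delta_pos": [
    [0, 0, 0.2],
    [0, 0, 0.2],
    [0, 0, 0.2],
    [0, 0, 0.1],
    [0, 0, 0]
  ],
  "gripper": [1, 1, 1, 1, 1]
}}

```text
time_s: 8.5
tool_pos: [0.4548, 0.0241, 0.1052]
tool_rot: [-179.9, -0.2, 155.1]
force: [-8.0, -4.0, 0.9]
grip_width: 0.0135
grasp_force: 30.0
```

{"fn": "drive_tool", "kwargs": {
  "angular": [
    [0, 0, 0],
    [0, 0, 0],
    [0, 0, 0],
    [0, 0, 0],
    [0, 0, 0],
    [0, 0, 0],
    [0, 0, 0],
    [0, 0, 0]
  ],
  "delta_pos": [
    [0, 0, 0],
    [0, 0, 0],
    [0, 0, 0],
    [0, 0, 0],
    [0, 0, -1],
    [0, 0, -1.5],
    [0, 0, -1.5],
    [0, 0, -1.7]
  ],
  "gripper": [4.5, 4.5, 4.5, 4.5, 4.5, 4.5, 5, 5]
}}

```text
time_s: 9.3
tool_pos: [0.4565, 0.0247, 0.1629]
tool_rot: [180.0, 0.0, 155.1]
force: [0.8, -0.3, 0.2]
grip_width: 0.049
grasp_force: 0.0
```

{"fn": "drive_tool", "kwargs": {
  "angular": [
    [0, 0, 0.125],
    [0, 0, 0.125],
    [0, 0, 0.125],
    [0, 0, 0.125],
    [0, 0, 0.125],
    [0, 0, 0.125],
    [0, 0, 0.125],
    [0, 0, 0.125],
    [0, 0, 0.125],
    [0, 0, 0.125],
    [0, 0, 0],
    [0, 0, 0],
    [0, 0, 0],
    [0, 0, 0],
    [0, 0, 0]
  ],
  "delta_pos": [
    [0, 0, 0],
    [0, 0, 0],
    [0, 0, 0],
    [0, 0, 0],
    [0, 0, 0],
    [0, 0, 0],
    [0, 0, 0],
    [0, 0, 0],
    [0, 0, 0],
    [0, 0, 0],
    [-2.1, 2.5, 0],
    [-2.2, 2.5, 0],
    [-2.2, 2.5, 0],
    [0, 0, 0],
    [0, 0, 0]
  ],
  "gripper": [6, 6, 6, 6, 6, 6, 6, 6, 6, 6, 6, 6, 6, 6, 6]
}}

```text
time_s: 10.8
tool_pos: [0.5236, -0.0488, 0.162]
tool_rot: [180.0, -0.0, 83.4]
force: [-0.1, 0.4, 0.2]
grip_width: 0.0598
grasp_force: 0.0
```

Run:
```python
from h import *
o=telemetry.get_obs();print(o["qpos"].round(1),o["tool_pos"],o["tool_rot"],o["force"])
p=eyes.read_camera("top");q=eyes.read_camera("scene")
for n,z in dict(carriage_grip=.105,pin_grip=.107).items():
  for c in(p,q):
    for r in models.search_frame(c,n)[:2]: print(n,r,at_z(c,r["centre"],z).round(4))
a=np.array(p["pixels"])[190:310,210:370];b=np.array(q["pixels"])[190:310,270:430]
cv2.imwrite("pics/c2.png",cv2.resize(np.vstack([a,b]),None,fx=2.5,fy=2.5)[:,:,::-1])
```

```text
[-23.8   6.3  28.1 107.2  -3.2  67.3  -1.2] [ 0.52361793 -0.04876029  0.16198986] [ 1.79994077e+02 -5.09102413e-03  8.33946007e+01] [-0.14476937  0.44025821  0.24567877]
carriage_grip {'centre': [296.9, 257.1], 'p': 0.59} [0.5086 0.0408 0.105 ]
carriage_grip {'centre': [331.1, 283.6], 'p': 0.81} [0.6084 0.0386 0.105 ]
pin_grip {'centre': [304.7, 279.7], 'p': 0.47} [0.4549 0.022  0.107 ]
pin_grip {'centre': [346.9, 245.2], 'p': 0.48} [0.4626 0.0253 0.107 ]
pin_grip {'centre': [503.4, 297.3], 'p': 0.21} [0.5014 0.424  0.107 ]
```

View pics/c2.png

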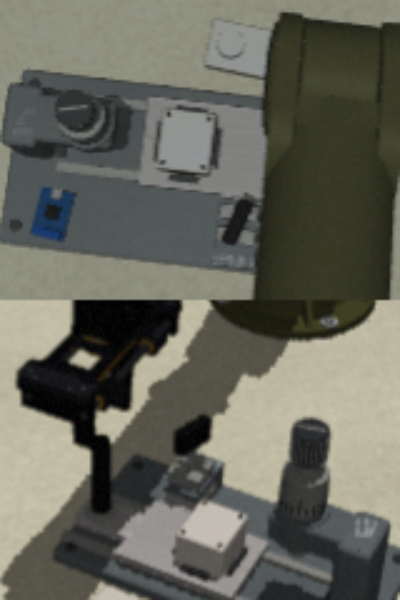

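{"fn": "drive_tool", "kwargs": {
  "angular": [
    [0, 0, 0],
    [0, 0, 0],
    [0, 0, 0],
    [0, 0, 0],
    [0, 0, 0],
    [0, 0, 0]
  ],
  "delta_pos": [
    [0, 0, 1],
    [0, 0, 1],
    [0, 0, 1],
    [0, 0, 1],
    [0, 0, 0],
    [0, 0, 0]
  ],
  "gripper": [6, 6, 6, 6, 6, 6]
}}

```text
time_s: 11.7
tool_pos: [0.5232, -0.0486, 0.1211]
tool_rot: [-180.0, 0.0, 83.5]
force: [0.4, -0.6, -0.0]
grip_width: 0.0602
grasp_force: 0.0
```

{"fn": "drive_tool", "kwargs": {
  "angular": [
    [0, 0, 0],
    [0, 0, 0],
    [0, 0, 0],
    [0, 0, 0],
    [0, 0, 0],
    [0, 0, 0],
    [0, 0, 0],
    [0, 0, 0],
    [0, 0, 0],
    [0, 0, 0]
  ],
  "delta_pos": [
    [0, 0, 1],
    [0, 0, 1],
    [0, 0, 0.2],
    [0, 0, 0],
    [0, 0, 0],
    [0, 0, 0],
    [0, 0, 0],
    [0, 0, 0],
    [0, 0, 0],
    [0, 0, 0]
  ],
  "gripper": [6, 6, 6, 4, 1.5, 1.5, 1.5, 1.5, 1.5, 1.5],
  "squeeze": 20
}}

```text
time_s: 12.7
tool_pos: [0.5228, -0.0485, 0.0996]
tool_rot: [-179.9, -0.0, 83.5]
force: [-3.0, 0.2, 3.6]
grip_width: 0.0194
grasp_force: 20.0
```

{"fn": "drive_tool", "kwargs": {
  "angular": [
    [0, 0, 0],
    [0, 0, 0],
    [0, 0, 0],
    [0, 0, 0],
    [0, 0, 0],
    [0, 0, 0],
    [0, 0, 0],
    [0, 0, 0],
    [0, 0, 0],
    [0, 0, 0],
    [0, 0, 0],
    [0, 0, 0],
    [0, 0, 0],
    [0, 0, 0]
  ],
  "delta_pos": [
    [0.3, 0, 0],
    [0.5, 0, 0],
    [0.8, 0, 0],
    [0.8, 0, 0],
    [0.8, 0, 0],
    [0.8, 0, 0],
    [0.8, 0, 0],
    [0.8, 0, 0],
    [0.8, 0, 0],
    [0.8, 0, 0],
    [0.5, 0, 0],
    [0.5, 0, 0],
    [0.3, 0, 0],
    [0, 0, 0]
  ],
  "gripper": [1.5, 1.5, 1.5, 1.5, 1.5, 1.5, 1.5, 1.5, 1.5, 1.5, 1.5, 1.5, 1.5, 1.5]
}}

```text
time_s: 14.1
tool_pos: [0.5326, 0.037, 0.0996]
tool_rot: [-179.9, -0.0, 83.5]
force: [-3.9, -0.8, 5.1]
grip_width: 0.0196
grasp_force: 20.0
```

{"fn": "drive_tool", "kwargs": {
  "angular": [
    [0, 0, 0],
    [0, 0, 0],
    [0, 0, 0],
    [0, 0, 0],
    [0, 0, 0]
  ],
  "delta_pos": [
    [0.2, 0, 0],
    [0.2, 0, 0],
    [0.2, 0, 0],
    [0.1, 0, 0],
    [0, 0, 0]
  ],
  "gripper": [1.5, 1.5, 1.5, 1.5, 1.5]
}}

```text
time_s: 14.6
tool_pos: [0.5331, 0.041, 0.0996]
tool_rot: [-179.9, 0.1, 83.4]
force: [-5.7, -5.3, 6.1]
grip_width: 0.0199
grasp_force: 20.0
```

{"fn": "drive_tool", "kwargs": {
  "angular": [
    [0, 0, 0],
    [0, 0, 0],
    [0, 0, 0],
    [0, 0, 0]
  ],
  "delta_pos": [
    [0.2, 0, 0],
    [0.2, 0, 0],
    [0, 0, 0],
    [0, 0, 0]
  ],
  "gripper": [1.5, 1.5, 1.5, 1.5]
}}

```text
time_s: 15.0
tool_pos: [0.5332, 0.0412, 0.0996]
tool_rot: [-179.9, 0.4, 83.3]
force: [-7.3, -12.3, 9.3]
grip_width: 0.0197
grasp_force: 20.0
```

{"fn": "drive_tool", "kwargs": {
  "angular": [
    [0, 0, 0],
    [0, 0, 0],
    [0, 0, 0],
    [0, 0, 0],
    [0, 0, 0],
    [0, 0, 0],
    [0, 0, 0],
    [0, 0, 0],
    [0, 0, 0],
    [0, 0, 0],
    [0, 0, 0],
    [0, 0, 0],
    [0, 0, 0],
    [0, 0, 0],
    [0, 0, 0],
    [0, 0, 0]
  ],
  "delta_pos": [
    [-0.2, 0, 0],
    [-0.2, 0, 0],
    [0, 0, 0],
    [0, 0, 0],
    [0, 0, 0],
    [0, 0, -1],
    [0, 0, -2],
    [0, 0, -3],
    [0, 0, -4],
    [0, 0, -4],
    [0, 0, -3.5],
    [3, 0, 0],
    [3.5, 0, 0],
    [3.5, 0, 0],
    [2.5, 0, 0],
    [0, 0, 0]
  ],
  "gripper": [1.5, 1.5, 4, 4, 4, 4, 4, 5, 6, 6, 6, 6, 6, 6, 6, 6]
}}

```text
time_s: 16.6
tool_pos: [0.5475, 0.1727, 0.2748]
tool_rot: [180.0, -0.1, 83.9]
force: [-0.4, -0.3, -0.8]
grip_width: 0.0597
grasp_force: 0.0
```

{"fn": "drive_tool", "kwargs": {
  "angular": [
    [0, 0, -0.14],
    [0, 0, -0.14],
    [0, 0, -0.14],
    [0, 0, -0.14],
    [0, 0, -0.14],
    [0, 0, -0.14],
    [0, 0, 0]
  ],
  "delta_pos": [
    [0, 0, 0],
    [0, 0, 0],
    [0, 0, 0],
    [0, 0, 0],
    [0, 0, 0],
    [0, 0, 0],
    [0, 0, 0]
  ],
  "gripper": [6, 6, 6, 6, 6, 6, 6]
}}

```text
time_s: 17.3
tool_pos: [0.5483, 0.1663, 0.2752]
tool_rot: [180.0, 0.0, 131.6]
force: [0.2, -0.5, -0.0]
grip_width: 0.0602
grasp_force: 0.0
```

Run:
```python
from h import *
o=telemetry.get_obs();print(o["qpos"].round(1),o["tool_pos"],o["tool_rot"],o["force"])
p=eyes.read_camera("top");q=eyes.read_camera("scene")
for n,z in dict(ratchet_grip=.218,carriage_grip=.105,pin_grip=.107).items():
  for c in(p,q):
    for r in models.search_frame(c,n)[:2]: print(n,r,at_z(c,r["centre"],z).round(4))
a=np.array(p["pixels"])[190:310,210:370];b=np.array(q["pixels"])[190:310,310:470]
cv2.imwrite("pics/c3.png",cv2.resize(np.vstack([a,b]),None,fx=2.5,fy=2.5)[:,:,::-1])
```

```text
[-34.3   7.9  16.4  91.8  -2.3  80.6  23.9] [0.54828707 0.16627548 0.27522408] [1.79955063e+02 3.25271681e-02 1.31565034e+02] [ 0.24872742 -0.54038059 -0.00852836]
ratchet_grip {'centre': [394.1, 245.5], 'p': 0.66} [0.5519 0.1649 0.218 ]
carriage_grip {'centre': [274.4, 257.0], 'p': 0.68} [0.5086 0.0942 0.105 ]
carriage_grip {'centre': [361.8, 292.7], 'p': 0.69} [0.6098 0.1152 0.105 ]
pin_grip {'centre': [349.9, 242.8], 'p': 0.74} [0.4505 0.0291 0.107 ]
```

View pics/c3.png

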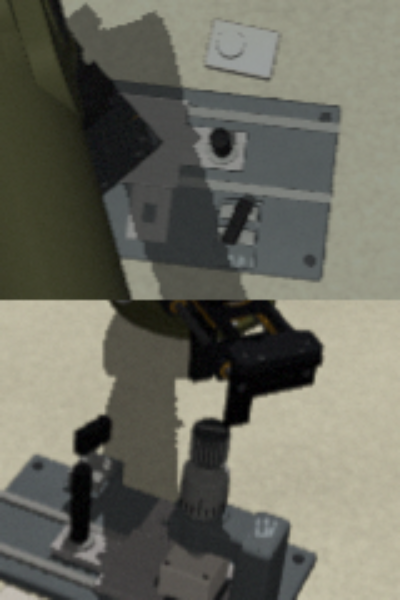

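{"fn": "drive_tool", "kwargs": {
  "angular": [
    [0, 0, -0.14],
    [0, 0, -0.14],
    [0, 0, -0.14],
    [0, 0, -0.14],
    [0, 0, -0.14],
    [0, 0, -0.14],
    [0, 0, -0.14],
    [0, 0, -0.14],
    [0, 0, -0.14],
    [0, 0, -0.14],
    [0, 0, -0.14],
    [0, 0, -0.14],
    [0, 0, -0.14],
    [0, 0, -0.14],
    [0, 0, 0],
    [0, 0, 0]
  ],
  "delta_pos": [
    [0, 0, 0],
    [0, 0, 0],
    [0, 0, 0],
    [0, 0, 0],
    [0, 0, 0],
    [0, 0, 0],
    [0, 0, 0],
    [0, 0, 0],
    [0, 0, 0],
    [0, 0, 0],
    [0, 0, 0],
    [0, 0, 0],
    [0, 0, 0],
    [0, 0, 0],
    [0, 0, 0],
    [0, 0, 0]
  ],
  "gripper": [6, 6, 6, 6, 6, 6, 6, 6, 6, 6, 6, 6, 6, 6, 6, 6]
}}

```text
time_s: 19.3
tool_pos: [0.5481, 0.1671, 0.2746]
tool_rot: [-180.0, 0.0, -116.3]
force: [0.1, 0.4, -0.2]
grip_width: 0.0602
grasp_force: 0.0
```

{"fn": "drive_tool", "kwargs": {
  "angular": [
    [0, 0, 0],
    [0, 0, 0],
    [0, 0, 0],
    [0, 0, 0],
    [0, 0, 0],
    [0, 0, 0]
  ],
  "delta_pos": [
    [0, 0, 0.8],
    [0, 0, 0.8],
    [0, 0, 0.8],
    [0, 0, 0.8],
    [0, 0, 0],
    [0, 0, 0]
  ],
  "gripper": [6, 6, 6, 6, 6, 6]
}}

```text
time_s: 19.9
tool_pos: [0.5479, 0.167, 0.2423]
tool_rot: [180.0, -0.0, -116.1]
force: [-0.4, -0.6, 0.5]
grip_width: 0.0598
grasp_force: 0.0
```

Run:
```python
from h import *
o=telemetry.get_obs();print(o["time_s"],o["qpos"].round(1),o["tool_pos"],o["tool_rot"],o["force"])
q=eyes.read_camera("scene")
cv2.imwrite("pics/c4.png",cv2.resize(np.array(q["pixels"])[190:290,330:470],None,fx=4,fy=4)[:,:,::-1])
```

```text
19.9 [-27.7   8.7   9.1  94.3  -1.4  77.1 135.5] [0.54794928 0.16700897 0.24229035] [ 1.79983773e+02 -1.68907392e-02 -1.16113867e+02] [-0.37430303 -0.59366425  0.52271901]
```

View pics/c4.png

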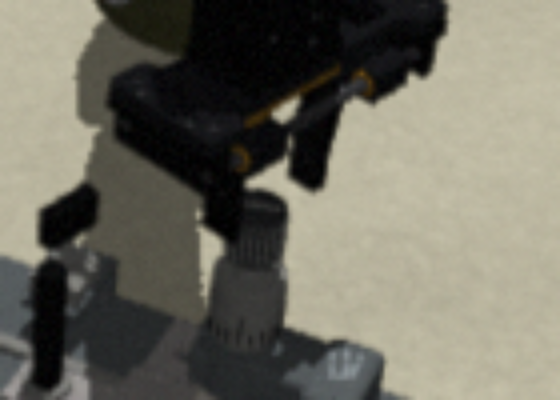

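{"fn": "drive_tool", "kwargs": {
  "angular": [
    [0, 0, 0],
    [0, 0, 0],
    [0, 0, 0],
    [0, 0, 0],
    [0, 0, 0],
    [0, 0, 0],
    [0, 0, 0],
    [0, 0, 0],
    [0, 0, 0],
    [0, 0, 0]
  ],
  "delta_pos": [
    [0, 0, 1],
    [0, 0, 1],
    [0, 0, 0.7],
    [0, 0, 0],
    [0, 0, 0],
    [0, 0, 0],
    [0, 0, 0],
    [0, 0, 0],
    [0, 0, 0],
    [0, 0, 0]
  ],
  "gripper": [6, 6, 6, 4.5, 3, 3, 3, 3, 3, 3],
  "squeeze": 20
}}

```text
time_s: 20.95
tool_pos: [0.5485, 0.167, 0.216]
tool_rot: [-179.9, 0.0, -116.1]
force: [0.9, -0.7, 1.3]
grip_width: 0.0336
grasp_force: 20.0
```

{"fn": "drive_tool", "kwargs": {
  "angular": [
    [0, 0, 0.14],
    [0, 0, 0.14],
    [0, 0, 0.14],
    [0, 0, 0.14],
    [0, 0, 0.14],
    [0, 0, 0.14],
    [0, 0, 0.14],
    [0, 0, 0.14],
    [0, 0, 0.14],
    [0, 0, 0.14]
  ],
  "delta_pos": [
    [0, 0, 0.0223],
    [0, 0, 0.0223],
    [0, 0, 0.0223],
    [0, 0, 0.0223],
    [0, 0, 0.0223],
    [0, 0, 0.0223],
    [0, 0, 0.0223],
    [0, 0, 0.0223],
    [0, 0, 0.0223],
    [0, 0, 0.0223]
  ],
  "gripper": [3, 3, 3, 3, 3, 3, 3, 3, 3, 3]
}}

```text
time_s: 21.95
tool_pos: [0.5501, 0.1635, 0.2138]
tool_rot: [-179.8, 0.3, 163.2]
force: [4.1, -6.0, 0.2]
grip_width: 0.0335
grasp_force: 20.0
```

{"fn": "drive_tool", "kwargs": {
  "angular": [
    [0, 0, 0],
    [0, 0, 0],
    [0, 0, 0.14],
    [0, 0, 0.14],
    [0, 0, 0.14],
    [0, 0, 0.14],
    [0, 0, 0.14],
    [0, 0, 0.14],
    [0, 0, 0.14],
    [0, 0, 0.14],
    [0, 0, 0.14],
    [0, 0, 0.14],
    [0, 0, 0]
  ],
  "delta_pos": [
    [-0.14, -0.12, 0],
    [-0.14, -0.11, 0],
    [0, 0, 0.0223],
    [0, 0, 0.0223],
    [0, 0, 0.0223],
    [0, 0, 0.0223],
    [0, 0, 0.0223],
    [0, 0, 0.0223],
    [0, 0, 0.0223],
    [0, 0, 0.0223],
    [0, 0, 0.0223],
    [0, 0, 0.0223],
    [0, 0, 0]
  ],
  "gripper": [3, 3, 3, 3, 3, 3, 3, 3, 3, 3, 3, 3, 3]
}}

```text
time_s: 23.25
tool_pos: [0.5476, 0.1611, 0.2115]
tool_rot: [-179.7, 0.3, 83.3]
force: [-7.8, -8.4, 9.3]
grip_width: 0.0335
grasp_force: 20.0
```

{"fn": "drive_tool", "kwargs": {
  "angular": [
    [0, 0, 0],
    [0, 0, 0],
    [0, 0, 0],
    [0, 0, 0],
    [0, 0, 0],
    [0, 0, 0],
    [0, 0, 0],
    [0, 0, 0]
  ],
  "delta_pos": [
    [0, 0, 0],
    [0, 0, 0],
    [0, 0, 0],
    [0, -0.25, 0],
    [0, 0, 0],
    [0, 0, 0],
    [0, 0, 0],
    [0, 0, 0]
  ],
  "gripper": [4.5, 4.5, 4.5, 4.5, 4.5, 4.5, 4.5, 4.5]
}}

```text
time_s: 24.05
tool_pos: [0.5476, 0.1643, 0.2111]
tool_rot: [180.0, -0.0, 83.5]
force: [0.1, -1.0, -0.4]
grip_width: 0.0447
grasp_force: 0.0
```

{"fn": "drive_tool", "kwargs": {
  "angular": [
    [0, 0, 0],
    [0, 0, 0],
    [0, 0, 0],
    [0, 0, 0],
    [0, 0, 0],
    [0, 0, 0.14],
    [0, 0, 0.14],
    [0, 0, 0.14],
    [0, 0, 0.14],
    [0, 0, 0.14],
    [0, 0, 0.14],
    [0, 0, 0.14],
    [0, 0, 0.14],
    [0, 0, 0.14],
    [0, 0, 0.14],
    [0, 0, 0.14],
    [0, 0, 0.14],
    [0, 0, 0]
  ],
  "delta_pos": [
    [0, 0, 0],
    [0, 0, 0],
    [0, 0, 0],
    [0, 0, 0],
    [0, 0, 0],
    [0, 0, 0.0223],
    [0, 0, 0.0223],
    [0, 0, 0.0223],
    [0, 0, 0.0223],
    [0, 0, 0.0223],
    [0, 0, 0.0223],
    [0, 0, 0.0223],
    [0, 0, 0.0223],
    [0, 0, 0.0223],
    [0, 0, 0.0223],
    [0, 0, 0.0223],
    [0, 0, 0.0223],
    [0, 0, 0]
  ],
  "gripper": [3, 3, 3, 3, 3, 3, 3, 3, 3, 3, 3, 3, 3, 3, 3, 3, 3, 3]
}}

```text
time_s: 25.85
tool_pos: [0.548, 0.1638, 0.2105]
tool_rot: [-180.0, -0.1, -13.0]
force: [-3.9, -2.4, 10.0]
grip_width: 0.0336
grasp_force: 20.0
```

Run:
```python
from h import *
o=telemetry.get_obs();print(o["time_s"],o["qpos"].round(1),o["tool_pos"],o["tool_rot"],o["force"],o["wrist_torque"])
```

```text
25.85 [ -46.6   10.3   30.9   97.7   -5.5   73.5 -117.6] [0.54797401 0.16381709 0.21049246] [-1.79967014e+02 -5.44684504e-02 -1.29865108e+01] [-3.92726252 -2.42500538 10.01586942] [-0.53827762  1.06588914 -0.00307065]
```

{"fn": "drive_tool", "kwargs": {
  "angular": [
    [0, 0, 0],
    [0, 0, 0],
    [0, 0, 0],
    [0, 0, -0.14],
    [0, 0, -0.14],
    [0, 0, -0.14],
    [0, 0, -0.14],
    [0, 0, -0.14],
    [0, 0, -0.14],
    [0, 0, -0.14],
    [0, 0, -0.14],
    [0, 0, -0.14],
    [0, 0, -0.14],
    [0, 0, -0.14],
    [0, 0, -0.14]
  ],
  "delta_pos": [
    [0, 0, 0],
    [0, 0, 0],
    [0, 0, -0.5],
    [0, 0, -1.5],
    [0, 0, -2],
    [0, 0, -2],
    [0, 0, 0],
    [0, 0, 0],
    [0, 0, 0],
    [0, 0, 0],
    [0, 0, 0],
    [0, 0, 0],
    [0, 0, 0],
    [0, 0, 0],
    [0, 0, 0]
  ],
  "gripper": [5, 5, 5, 5, 5, 5, 5, 5, 5, 5, 5, 5, 5, 5, 5]
}}

```text
time_s: 27.35
tool_pos: [0.5477, 0.1644, 0.2684]
tool_rot: [180.0, 0.0, 83.8]
force: [0.6, 0.6, 0.1]
grip_width: 0.0499
grasp_force: 0.0
```

Run:
```python
from h import *
o=telemetry.get_obs();print(o["time_s"],o["qpos"].round(1),o["tool_pos"],o["tool_rot"],o["force"])
q=eyes.read_camera("scene");save(q,"s5.png")
a=cv2.imread("pics/scene0.png")[200:320,350:450];b=cv2.imread("pics/s5.png")[200:320,350:450]
cv2.imwrite("pics/c5.png",cv2.resize(np.hstack([a,b]),None,fx=4,fy=4,interpolation=cv2.INTER_CUBIC))
for z in(.235,.223):print(proj(q,[.5475,.164,z]))
```

```text
27.35 [-40.5   8.1  23.6  92.7  -3.3  79.9 -22.7] [0.54766453 0.16441781 0.26841483] [1.79995410e+02 2.93373971e-03 8.38050796e+01] [0.62460979 0.5672321  0.09313505]
[[394.98575593 238.33711534]]
[[394.47620536 242.53063773]]
```

View pics/c5.png

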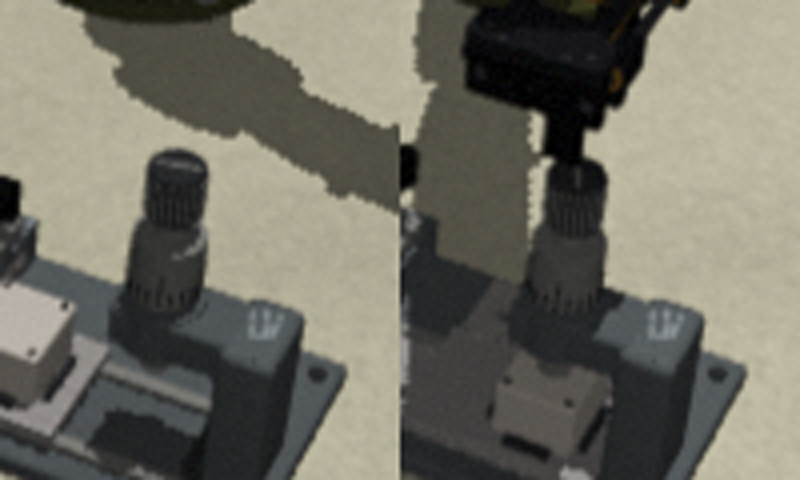

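{"fn": "drive_tool", "kwargs": {
  "angular": [
    [0, 0, -0.14],
    [0, 0, -0.14],
    [0, 0, -0.14],
    [0, 0, -0.14],
    [0, 0, -0.14],
    [0, 0, -0.14],
    [0, 0, -0.14],
    [0, 0, -0.14],
    [0, 0, -0.14],
    [0, 0, -0.14],
    [0, 0, -0.14],
    [0, 0, -0.14],
    [0, 0, -0.14],
    [0, 0, -0.14],
    [0, 0, -0.14],
    [0, 0, -0.14],
    [0, 0, -0.14],
    [0, 0, -0.14],
    [0, 0, -0.14],
    [0, 0, 0]
  ],
  "delta_pos": [
    [0, 0, 0],
    [0, 0, 0],
    [0, 0, 0],
    [0, 0, 0],
    [0, 0, 0],
    [0, 0, 0],
    [0, 0, 0],
    [0, 0, 0],
    [0, 0, 0],
    [0, 0, 0],
    [0, 0, 0],
    [0, 0, 0],
    [0, 0, 0],
    [0, 0, 0],
    [0, 0, 1.2],
    [0, 0, 1.2],
    [0, 0, 1.2],
    [0, 0, 1.2],
    [0, 0, 1.2],
    [0, 0, 0]
  ],
  "gripper": [5, 5, 5, 5, 5, 5, 5, 5, 5, 5, 5, 5, 5, 5, 5, 5, 5, 5, 5, 5]
}}

```text
time_s: 29.4
tool_pos: [0.5466, 0.164, 0.2067]
tool_rot: [179.9, -0.2, -124.2]
force: [-0.5, -0.3, 0.0]
grip_width: 0.0501
grasp_force: 0.0
```

{"fn": "drive_tool", "kwargs": {
  "angular": [
    [0, 0, 0],
    [0, 0, 0],
    [0, 0, 0],
    [0, 0, 0],
    [0, 0, 0]
  ],
  "delta_pos": [
    [0, 0, 0],
    [0, 0, 0],
    [0, 0, 0],
    [0, 0, 0],
    [0, 0, 0]
  ],
  "gripper": [5, 3, 3, 3, 3]
}}

```text
time_s: 29.9
tool_pos: [0.5477, 0.1646, 0.209]
tool_rot: [-180.0, 0.1, -124.2]
force: [-0.7, 0.5, 2.4]
grip_width: 0.0332
grasp_force: 20.0
```

{"fn": "drive_tool", "kwargs": {
  "angular": [
    [0, 0, 0.14],
    [0, 0, 0.14],
    [0, 0, 0.14],
    [0, 0, 0.14],
    [0, 0, 0.14],
    [0, 0, 0.14],
    [0, 0, 0.14],
    [0, 0, 0.14],
    [0, 0, 0.14],
    [0, 0, 0.14],
    [0, 0, 0]
  ],
  "delta_pos": [
    [0, 0, 0.0223],
    [0, 0, 0.0223],
    [0, 0, 0.0223],
    [0, 0, 0.0223],
    [0, 0, 0.0223],
    [0, 0, 0.0223],
    [0, 0, 0.0223],
    [0, 0, 0.0223],
    [0, 0, 0.0223],
    [0, 0, 0.0223],
    [0, 0, 0]
  ],
  "gripper": [3, 3, 3, 3, 3, 3, 3, 3, 3, 3, 3]
}}

```text
time_s: 31.0
tool_pos: [0.5482, 0.1636, 0.2088]
tool_rot: [179.9, 0.1, 155.4]
force: [-3.3, -2.5, 10.1]
grip_width: 0.0337
grasp_force: 20.0
```

Run:
```python
from h import *
for i in range(1):
  o=telemetry.get_obs();print(o["time_s"],o["qpos"].round(1),o["force"],o["wrist_torque"])
```

```text
31.0 [-36.9   9.8  19.7  97.5  -3.4  73.2  49. ] [-3.27145253 -2.48307036 10.08971044] [-0.68447193  0.79094167 -0.04944094]
```

{"fn": "drive_tool", "kwargs": {
  "angular": [
    [0, 0, 0],
    [0, 0, 0],
    [0, 0, 0],
    [0, 0, 0],
    [0, 0, 0],
    [0, 0, 0],
    [0, 0, 0]
  ],
  "delta_pos": [
    [0, 0, 0],
    [0, 0, -0.1],
    [0, 0, 0],
    [0, 0, 0],
    [0, 0, 0],
    [0, 0, 0],
    [0, 0, 0]
  ],
  "gripper": [4.2, 4.2, 4.2, 3, 3, 3, 3],
  "squeeze": 40
}}

```text
time_s: 31.7
tool_pos: [0.5473, 0.1639, 0.2069]
tool_rot: [-179.9, -0.0, 155.6]
force: [-1.1, -1.1, 0.5]
grip_width: 0.033
grasp_force: 40.0
```

{"fn": "drive_tool", "kwargs": {
  "angular": [
    [0, 0, 0.14],
    [0, 0, 0.14],
    [0, 0, 0.14],
    [0, 0, 0.14]
  ],
  "delta_pos": [
    [0, 0, 0],
    [0, 0, 0],
    [0, 0, 0],
    [0, 0, 0]
  ],
  "gripper": [3, 3, 3, 3]
}}

```text
time_s: 32.1
tool_pos: [0.5473, 0.1639, 0.2069]
tool_rot: [-179.9, 0.0, 123.2]
force: [-0.4, -1.3, 0.8]
grip_width: 0.0336
grasp_force: 40.0
```

Run:
```python
from h import *
for i in range(1):
  o=telemetry.get_obs();print(o["time_s"],o["qpos"].round(1),o["force"],o["wrist_torque"])
```

```text
32.1 [-39.3  10.   22.4  97.7  -3.9  73.1  17.2] [-0.36779795 -1.25883597  0.8294393 ] [-0.27429458  0.19284325  0.05558229]
```

Run:
```python
from h import *
q=eyes.read_camera("scene");save(q,"s6.png")
c=cv2.resize(np.array(q["pixels"])[225:325,335:435],None,fx=6,fy=6,interpolation=cv2.INTER_CUBIC)[:,:,::-1]
c=cv2.convertScaleAbs(c,alpha=1.8)
cv2.imwrite("pics/c6.png",c)
g=lambda P:np.array(P)
x=np.load("g.npy");G_=G(x[:2]+[-.0022,.001],x[2])
for n,P in dict(face0=(0,.075,.084),face12=(0,.075,.072),face5=(0,.075,.079),facefront12=(.01,.075,.072),ptop1=(.03,.049,.072),ptop2=(.03,.101,.072),ptop3=(-.03,.049,.072),ptop4=(-.03,.101,.072)).items():
  print(n,((proj(q,G_(P))[0]-[335,225])*6).round())
a=cv2.imread("pics/scene0.png",0).astype(np.float32);b=cv2.imread("pics/s5.png",0).astype(np.float32)
# thimble+cap strip
for (r0,r1) in((236,262),(250,275),(262,280)):
  t=a[r0:r1,386:402];res=cv2.matchTemplate(b[r0-4:r1+12,382:408],t,cv2.TM_CCOEFF_NORMED);print(r0,cv2.minMaxLoc(res)[1],np.array(cv2.minMaxLoc(res)[3])-[4,4],res.max(1).round(2))
```

```text
face0 [325. 376.]
face12 [323. 397.]
face5 [324. 385.]
facefront12 [313. 413.]
ptop1 [233. 421.]
ptop2 [353. 466.]
ptop3 [293. 331.]
ptop4 [411. 374.]
236 0.6557312607765198 [0 2] [0.36 0.42 0.44 0.46 0.53 0.61 0.66 0.61 0.46 0.32 0.25 0.24 0.24 0.24
 0.25 0.25 0.28]
250 0.8392034769058228 [0 0] [0.79 0.79 0.79 0.82 0.84 0.81 0.74 0.65 0.6  0.58 0.59 0.61 0.63 0.65
 0.64 0.62 0.58]
262 0.6776543855667114 [0 0] [0.53 0.54 0.58 0.63 0.68 0.65 0.57 0.48 0.44 0.42 0.42 0.43 0.43 0.39
 0.38 0.37 0.34]
```

View pics/c6.png

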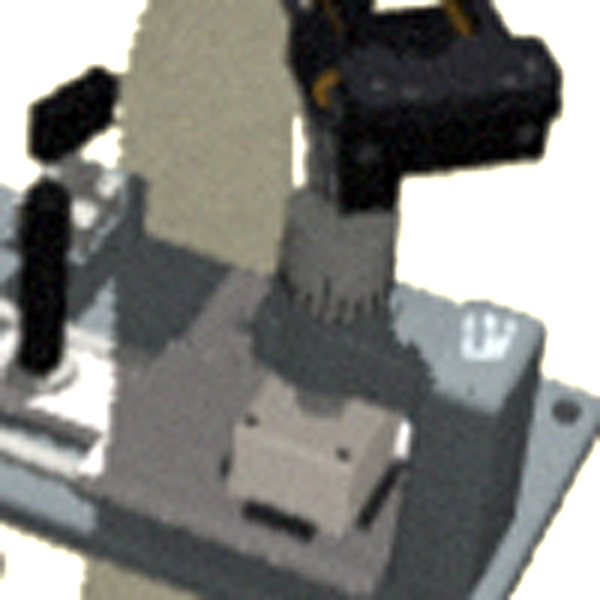

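{"fn": "drive_tool", "kwargs": {
  "angular": [
    [0, 0, 0.14],
    [0, 0, 0.14],
    [0, 0, 0.14],
    [0, 0, 0.14],
    [0, 0, 0]
  ],
  "delta_pos": [
    [0, 0, 0],
    [0, 0, 0],
    [0, 0, 0],
    [0, 0, 0],
    [0, 0, 0]
  ],
  "gripper": [3, 3, 3, 3, 3]
}}

```text
time_s: 32.65
tool_pos: [0.5473, 0.164, 0.2069]
tool_rot: [-180.0, 0.0, 91.6]
force: [-2.0, -1.8, -0.5]
grip_width: 0.0334
grasp_force: 40.0
```

{"fn": "drive_tool", "kwargs": {
  "angular": [
    [0, 0, 0],
    [0, 0, 0],
    [0, 0, 0],
    [0, 0, 0],
    [0, 0, 0],
    [0, 0, 0],
    [0, 0, 0],
    [0, 0, 0],
    [0, 0, 0],
    [0, 0, 0]
  ],
  "delta_pos": [
    [0, 0, 0],
    [0, 0, 0],
    [0, 0, 0],
    [0, 0, -1],
    [0, 0, -2],
    [0, 0, -2],
    [0, 0, -2],
    [0, 0, -2],
    [0, 0, -2],
    [0, 0, 0]
  ],
  "gripper": [5.5, 5.5, 5.5, 5.5, 5.5, 5.5, 5.5, 5.5, 5.5, 5.5]
}}

```text
time_s: 33.65
tool_pos: [0.5492, 0.1647, 0.3212]
tool_rot: [179.6, -0.2, 91.5]
force: [0.4, -0.6, 0.4]
grip_width: 0.0551
grasp_force: 0.0
```

Run:
```python
from h import *
q=eyes.read_camera("scene");save(q,"s7.png")
a=cv2.imread("pics/scene0.png");b=cv2.imread("pics/s7.png")
a,b=[cv2.resize(i[225:325,345:425],None,fx=5,fy=5,interpolation=cv2.INTER_CUBIC) for i in(a,b)]
cv2.imwrite("pics/c7.png",np.hstack([a,cv2.convertScaleAbs(b,alpha=1.8)]))
```

```text
(no output)
```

View pics/c7.png

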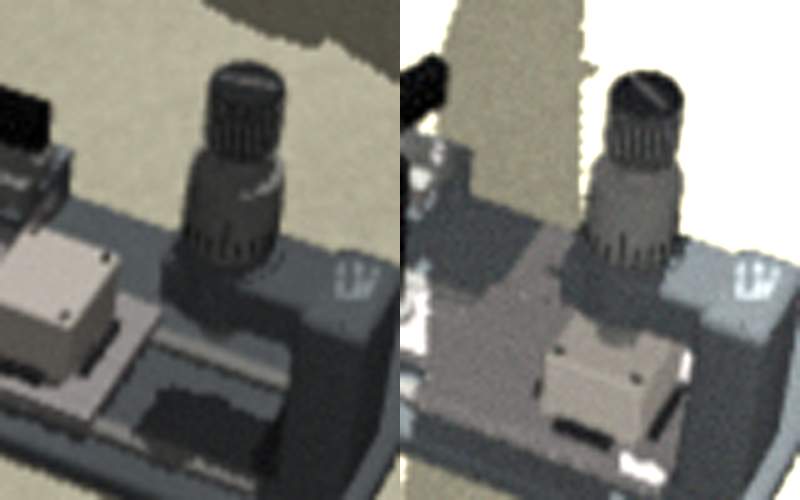

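```bash
python3 -c "
from cell import env
print(env.sign_off())"
```

```text
the job is handed in; nothing more can be done
None
```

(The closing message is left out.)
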